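Clear the jammed feed chute and shut its flap

TASK

A brass spacer has fallen into the feed chute through the open yellow flap, and it is holding back the steel covers. Lift it out, set it down gently on its base in the green set-up tray without dropping it, and let the covers run down into the grey tray at the foot of the chute. Then swing the yellow flap shut so that nothing else falls in, and leave the die block and the two punch holders on the bench where they are.

Things in the scene. Friction and masses are not known exactly. Their poses are not given: they have to be found in the camera images.
- chute: Fixed sheet-steel gravity chute on the bench. Origin on the bench top below the clearing gap; z up, x across the lane. The lane runs down towards the chute's -y at 30 degrees (floor normal = (0, -0.5, 0.866) in chute axes), 64 mm wide inside uphill, 70 mm below the gap. Its foot at y = -0.195 opens 26 mm over the floor of the grey catch tray, which is part of this body.
- gap (a point): Middle of the lane floor where the spacer lies, 145 mm above the bench (axes as chute); here the side walls are cut away. Uphill of it walls 46 mm high carry a clear roof, top 50 mm above the lane floor; downhill the guide rails are 22 mm high with flared ends that catch the spacer, and two flap rests 46 mm high stand outside the rails, 92 mm down the lane.
- tray_floor (a point): Point on the floor of the fixed grey catch tray, 6 mm above the bench, in the middle of where the two covers come to lie (axes as chute). Tray inside 94 mm wide, walls 45 mm high, end wall 89 mm farther along -y.
- flap_hinge (a point): Middle of the flap's hinge line, along the chute's x, at the downhill edge of the clear roof, 50 mm above the lane floor and 33 mm uphill of the gap (axes as chute). From here the roof rises uphill at 30 degrees for 0.20 m.
- flap_edge (a point): Middle of the flap's free edge, 100 mm from the hinge. The flap is a yellow steel plate 88 mm wide, 4 mm thick, 0.16 kg, with a 14 mm lip at this edge. While open it stands just uphill of the spacer: a gripper held upright over the spacer strikes it, one tilted to the lane's normal has room.
- flap (a joint): Angle of the flap, rad: 0 = shut (parallel to the lane floor, free edge downhill on the rests), 2.25 = fully back; starts at 2.05 to 2.25; upright in the room is 2.09. Little friction: pushed downhill past upright by some 15 degrees it falls shut by itself in a second or two. While the spacer is in the gap it cannot shut.
- spacer_mid (a point): Loose dented brass spacer, 0.6 kg, an upside-down T: base plate 110 (x) x 34 (y) x 12 mm with a hub 36 (x) x 30 (y) x 44 mm on it. This is its centre, 28 mm above the underside; z out of the hub's top. It starts across the lane, z along the lane's normal; the first cover leans on its uphill side, so grip the hub across its 36 mm (x), where both sides are free.
- setup_tray_in (a point): Middle of the inner floor, 5 mm above the bench, of the fixed green open set-up tray: outside 125 (x) x 175 (y) x 20 mm, walls 5 mm. Empty; the spacer belongs here, standing on its base plate, at any heading.
- cover0_mid (a point): Centre of the first drawn steel cover, waiting in the lane against the spacer: loose, 56 (x) x 80 (y, along the lane) x 30 mm high, 0.18 kg, oily: it slides down the lane by itself as soon as the way is free.
- cover1_mid (a point): Centre of the second cover, the same, behind the first under the clear roof.
- die_block: Pitted steel die block, 75 x 105 x 42 mm with a rectangular opening, loose on the bench; origin at the centre of its underside. Leave alone.
- holder0: Grey cast-iron punch holder, base 62 x 82 x 16 mm with a round boss of 42 mm, 46 mm high in all, loose; origin at the centre of its underside. Leave alone.
- holder1: The other punch holder, the same. Leave alone.

How it is judged:
On the way:
1. the spacer is held by the gripper, lifted clear above the lane (its centre more than 90 mm from the gap) (distance between spacer_mid and gap above 0.09 m and height (world z) of spacer_mid above 0.2 m and contact force between the fingers and spacer above 1 N), for 0.1 s.
At the end, for the whole second after the job is handed in: Spacer released, still and upright (within 0.1 rad) on the floor of the green set-up tray (within 4 mm of floor height, 70 mm of its middle); both covers in the grey catch tray (centres beyond y = -0.235 of the chute, below 50 mm, within 120 mm of tray_floor); flap below 0.1 rad (horizontal distance between spacer_mid and setup_tray_in below 0.07 m and z of spacer_mid in the frame of setup_tray_in between 0.024 and 0.032 m and angle between spacer_mid's own z axis and vertical below 0.1 rad and linear speed of spacer below 0.02 m/s and y of each of cover0_mid, cover1_mid in the frame of chute below -0.235 m and height (world z) of each of cover0_mid, cover1_mid below 0.05 m and horizontal distance between each of cover0_mid, cover1_mid and tray_floor below 0.12 m and value of joint flap below 0.1 rad); the robot touches nothing.
It fails at once if the die block is pushed more than 25 mm from its place (distance of die_block from where it was at the start of the episode above 0.025 m).
It fails at once if the first punch holder is pushed more than 25 mm from its place (distance of holder0 from where it was at the start of the episode above 0.025 m).
It fails at once if the second punch holder is pushed more than 25 mm from its place (distance of holder1 from where it was at the start of the episode above 0.025 m).
It fails at once if the spacer is dropped: out of the fingers it moves faster than 0.5 m/s (a free fall of more than some 13 mm) (contact force between the fingers and spacer below 0.2 N and linear speed of spacer above 0.5 m/s).
It fails at once if the spacer is struck or pressed on the set-up tray with more than 80 N (contact force between spacer and setup_tray above 80 N).
It also fails if it takes over 54 s, if anything falls off the work surface, if the arm or the gripper's body presses on something with over 40 N, if the wrist force passes 120 N, or if a joint passes its speed limit or range.

ROBOT

A 6-joint arm with a two-finger parallel gripper is mounted at the origin on the work surface. World frame = base frame: x ahead of the robot, y to its left, z up, the work surface at z = 0. Lengths are in m, angles in rad, forces in N, time in s.
With the tool pointing down it reaches from about 0.35 to 0.975 m from the base axis. Payload 4.9 kg.
Tool frame: the origin (TCP) lies midway between the tips of the shut fingers; the grasp point (between the pads) lies 19 mm behind it (manip.grip_point_offset is the distance from the TCP to the grasp point, in m); z points along the fingers, y is the direction in which the jaws open and shut (so a half turn about z gives the same grasp; the last joint's range is limited). The gripper opens to 85 mm and grips with 20 to 120 N. Pads are 22 mm wide; open, the fingers measure 114 mm over their backs; the gripper's body (76 mm by 85 mm) begins 54 mm behind the grasp point. The pads swing forward as they close: fully open they stand 13 mm farther back than shut.
Start: joints at [1.187, 0.053, 1.613, -0, 1.476, -0.119], TCP at [0.164, 0.603, 0.231] pointing down, gripper open.
Joint ranges: [-3.01, 3.01], [-1.01, 2.22], [0.06, 2.58], [-1.02, 4.17], [0.09, 2.62], [-3.14, 3.14]. Speed limits (rad/s): [2.57, 2.57, 3.14, 3.14, 3.14, 3.14].

INTERFACE

Orientations are given as a unit quaternion [w, x, y, z].
In Python, from plant import manip gives the robot as it stands. The module is installed in compiled form; this text tells all that it offers.
- The arm moves only by the tool send_rows, never from a script. Its argument "steps" is a list of rows, each a list of 6 numbers: the shift along the tool's x, y, z in m, then the turn, a rotation vector about the tool's x, y, z in degrees. In form: [[dx, dy, dz, wx, wy, wz], ...]. A call has 1 to 8 rows; each row shifts and turns the commanded pose from where the row before left it, along the tool's axes as they then stand; what a row does not reach is not made up. A row lasts 1/8 s, in which the tool goes at most 62.5 mm and 10.7 degrees, less where a joint would pass 70% of its speed; a pose out of reach is approached as far as the arm can. A call is refused whole if a number of a shift passes 0.0625 or a number of a turn 10.7, either way. A call with a gripper value outside its range is refused whole. "grip" is the opening, from 0 (shut) to 1 (fully open), set as the call begins (left out, the last holds). The fingers move at their own pace and stop on an object; the grip force is fixed at half the most. Time passes only in rows, so rows that do not move let the fingers close. It gives the time, the measured TCP pose, the force and the opening at its end, in the units of the state.
- manip.state(): the state, without advancing time (a new reading comes with each control period).
- manip.grab_frame(name): name is "side" or "top" or "wrist"; returns the picture (400x640x3 uint8, blue, green, red); there is no depth.
- manip.get_calibration(name): a dict with "K" (3x3 intrinsics, pixels), "distortion" ([k1, k2, p1, p2, k3] as OpenCV has them; the pictures are not rectified), "R" (3x3) and "t" (3): a world point X has camera coordinates R X + t. Camera axes: x right, y down, z forward; pixel columns grow to the right and rows downward; lengths in m; the calibration is good to about 2 mm. A picture is of the moment at which its call begins: read the wrist's pose just before it. get_calibration takes no time and is no camera call; for the wrist camera it gives the pose at the moment of the call.
- manip.job_done(): hands the job in, once; it reports no verdict.
The state is a dict: "time": time; "joint_pos": joint angles; "joint_vel": joint speeds; "joint_efforts": joint torques, N m; "tool_pos": TCP position; "tool_rot": TCP orientation; "contact_force": force on the tool from outside, world axes, zero at the start; "ft_torque": the same for the moment, N m; "gripper_width": opening from 0.0 (shut) to 1.0 (fully open).
Only numpy, scipy, OpenCV 4.12 (cv2) and the standard library are available. Lean on these libraries where they do the work, as an engineer would, in place of code of your own. Each camera call takes 0.05 s, during which the arm holds its last target.

## Working session

There is one attempt and no reset: what is moved stays moved. The work goes in short steps, Python scripts to look and compute and a tool call to move; the robot and the scene stay as the last step left them, time stands still between calls to the robot, and variables do not carry over. Pictures are saved under pics/ and viewed, and the job is handed in when it is done.

Besides the shell and the picture viewer there is one more tool, called after ">>>" in YAML: its name, and indented under it one key for each argument. send_rows: Moves the arm, as the interface text tells. Its arguments: {"type":"object","properties":{"steps":{"type":"array"},"grip":{"type":"number"}},"required":["steps"]}

```bash
mkdir -p pics
python3 - <<'E'
from plant import manip
import cv2, numpy as np
np.set_printoptions(precision=4,suppress=True)
print(manip.state()); print(manip.grip_point_offset)
for n in ["side","top","wrist"]:
    c=manip.get_calibration(n); print(n,c['K'],c['distortion'],c['R'],c['t'])
    cv2.imwrite(f"pics/{n}0.png",manip.grab_frame(n))
E
```

```text
{'time': 0.0, 'joint_pos': array([ 1.187 ,  0.0533,  1.6143,  0.    ,  1.476 , -0.119 ]), 'joint_vel': array([-0.0001, -0.0012, -0.0004,  0.0011,  0.0006, -0.0004]), 'joint_efforts': array([  0.001 , -39.3673, -37.0183,   0.0001,   0.007 ,  -0.    ]), 'tool_pos': array([0.1633, 0.6026, 0.2301]), 'tool_rot': array([-0.0003,  0.132 ,  0.9912, -0.001 ]), 'contact_force': array([-0.0581, -0.1645, -0.6066]), 'ft_torque': array([ 0.022 , -0.0169,  0.0294]), 'gripper_width': 1.000093245302164}
0.0187
side [[408.7307   0.     313.3961]
 [  0.     408.7307 198.4445]
 [  0.       0.       1.    ]] [0.0146 0.     0.     0.     0.    ] [[ 0.9542 -0.2991 -0.0104]
 [-0.2291 -0.7077 -0.6683]
 [ 0.1925  0.6401 -0.7438]] [-0.476   0.1984  0.8599]
top [[513.0263   0.     326.826 ]
 [  0.     513.0263 197.2419]
 [  0.       0.       1.    ]] [-0.1163  0.      0.      0.      0.    ] [[ 0.015  -0.9998 -0.0159]
 [-0.9824 -0.0118 -0.1862]
 [ 0.186   0.0184 -0.9824]] [-0.0169  0.5489  1.2068]
wrist [[313.6723   0.     323.1381]
 [  0.     313.6723 203.1289]
 [  0.       0.       1.    ]] [-0.0601  0.      0.      0.      0.    ] [[ 0.2619  0.9651 -0.0037]
 [ 0.9189 -0.2482  0.3065]
 [ 0.2949 -0.0837 -0.9519]] [-0.6237 -0.0398  0.3818]
```

View pics/side0.png

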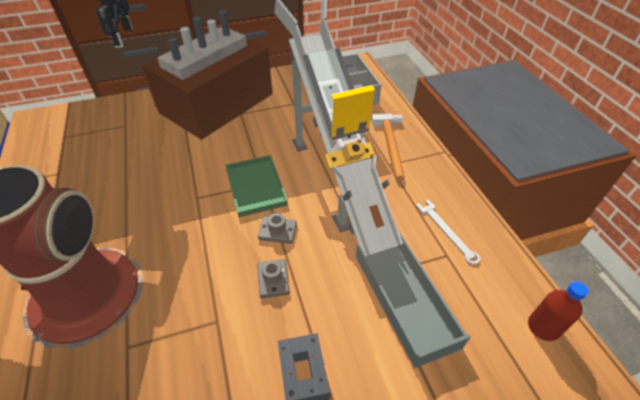

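View pics/top0.png

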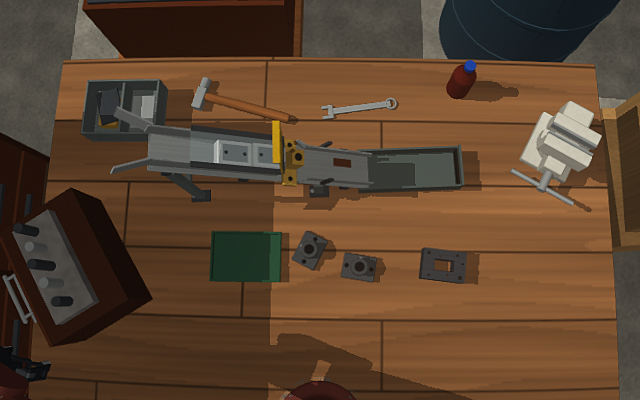

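View pics/wrist0.png

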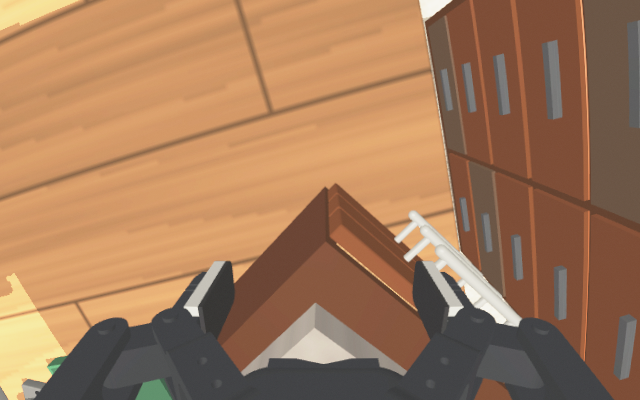

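Run:
```python
import cv2
a=cv2.imread("pics/top0.png");cv2.imwrite("pics/topc.png",cv2.resize(a[100:220,205:365],None,fx=5,fy=5,interpolation=cv2.INTER_CUBIC))
cv2.imwrite("pics/topd.png",cv2.resize(a[110:300,340:500],None,fx=3,fy=3,interpolation=cv2.INTER_CUBIC))
a=cv2.imread("pics/side0.png");cv2.imwrite("pics/sidec.png",cv2.resize(a[70:200,270:430],None,fx=4.6,fy=4.6,interpolation=cv2.INTER_CUBIC))
```

```text
(no output)
```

View pics/topc.png

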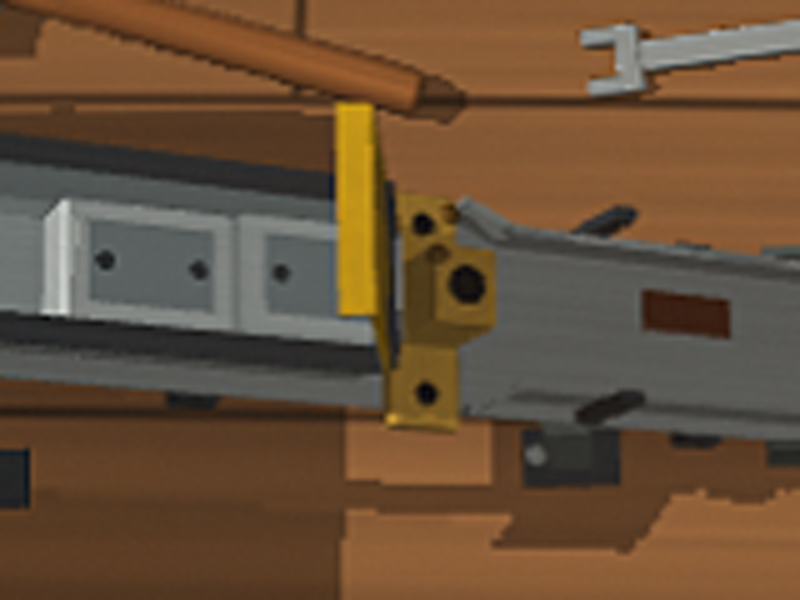

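View pics/topd.png

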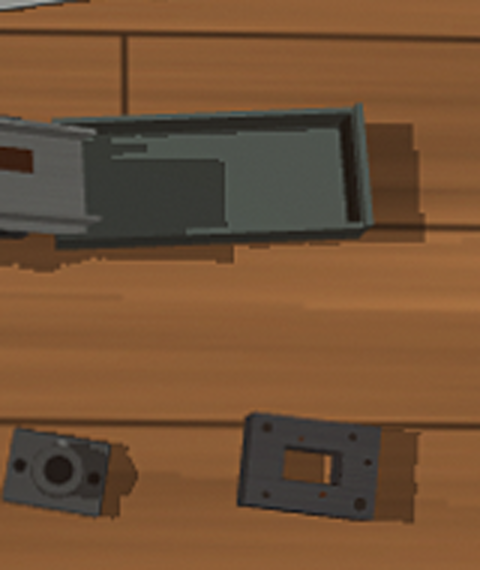

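View pics/sidec.png

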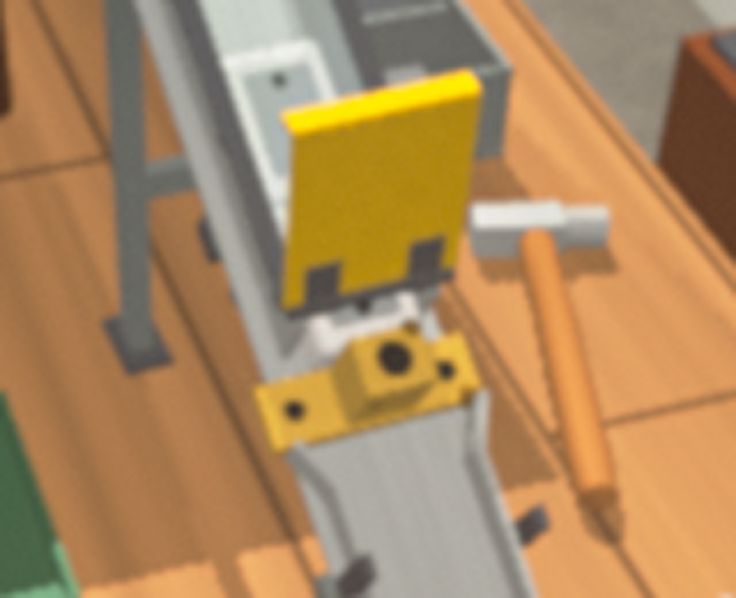

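```bash
cat > h.py <<'E'
import numpy as np, cv2
from scipy.spatial.transform import Rotation as Ro
from scipy.optimize import least_squares
np.set_printoptions(precision=4,suppress=True)
def proj(c,X):
    X=np.atleast_2d(np.asarray(X,float))
    return cv2.projectPoints(X,cv2.Rodrigues(c['R'])[0],c['t'],c['K'],np.array(c['distortion']))[0][:,0]
def ray(c,px):
    n=cv2.undistortPoints(np.array([[px]],float),c['K'],np.array(c['distortion']))[0,0]
    d=c['R'].T@np.array([n[0],n[1],1]); return -c['R'].T@c['t'],d/np.linalg.norm(d)
def onz(c,px,z):
    o,d=ray(c,px); return o+d*(z-o[2])/d[2]
def toolR(st): 
    q=st['tool_rot']; return Ro.from_quat([q[1],q[2],q[3],q[0]])
n=np.array([0,-.5,.866025]);u=np.array([0,.866025,.5]);gap=np.array([0,0,.145])
E
python3 - <<'E'
from h import *
from plant import manip
s=manip.state();R=toolR(s).as_matrix();c=manip.get_calibration('wrist')
print('cam in tool',R.T@(-c['R'].T@c['t']-s['tool_pos']),'look',R.T@c['R'][2])
T=manip.get_calibration('top');S=manip.get_calibration('side')
tc=lambda x,y:(205+(x+.5)/5-.5,100+(y+.5)/5-.5)
sc=lambda x,y:(270+(x+.5)/4.6-.5,70+(y+.5)/4.6-.5)
# spacer local points; obs
P=[];
def add(cam,loc,px): P.append((cam,loc,px))
add(T,('m',0,0,.028),tc(467,285)); add(S,('m',0,0,.028),sc(396,358))
add(T,('h',1,0,-.016),tc(423,224)); add(T,('h',-1,0,-.016),tc(427,393))
add(S,('h',1,0,-.016),sc(447,370)); add(S,('h',-1,0,-.016),sc(294,410))
add(T,('m',.018,-.015,.028),tc(494,250)); add(T,('m',-.018,-.015,.028),tc(494,325));add(T,('m',.018,.015,.028),tc(435,252))
add(S,('m',-.055,.017,-.016),sc(258,387));add(S,('m',.055,-.017,-.016),sc(482,386));add(S,('m',.055,.017,-.016),sc(466,336))
add(T,('m',-.055,-.017,-.016),tc(458,418))
def pts(p,loc):
    Rm=(Ro.from_euler('z',p[3])*Ro.from_euler('x',np.pi/6)).as_matrix()
    l=np.array(loc[1:],float)
    if loc[0]=='h': l[0]*=p[4]
    return p[:3]+Rm@l
f=lambda p:np.concatenate([proj(c,pts(p,l))[0]-np.array(px) for c,l,px in P])
r=least_squares(f,[.45,.05,.17,0.05,.04],loss='soft_l1')
print(r.x); print(f(r.x).reshape(-1,2))
p=r.x;Rz=Ro.from_euler('z',p[3]).as_matrix()
ch=p[:3]-Rz@(gap+.028*n); print('chute origin if spacer centred',ch)
C=lambda X: ch+Rz@np.array(X)
# check chute features
print('foot corners top px',proj(T,[C([.035,-.195,.026]),C([-.035,-.195,.026])]))
print('hinge', [proj(c,[C(gap+.05*n+.033*u+np.array([x,0,0])) for x in(-.044,.044)]) for c in(T,S)])
E
```

```text
cam in tool [ 0.079   0.0004 -0.1432] look [-0.3068 -0.0018  0.9518]
[0.6121 0.0678 0.1678 0.0555 0.0402]
[[-0.3736  0.1054]
 [ 0.3288  0.0152]
 [-0.4291  0.2422]
 [-0.332   0.4577]
 [ 0.31   -0.0054]
 [ 0.5802  0.0832]
 [ 0.0432 -0.0501]
 [ 0.5475  0.5739]
 [-0.3296 -1.8095]
 [-0.2596 -0.3398]
 [ 1.176   1.8296]
 [-0.3777 -1.055 ]
 [ 0.4062  2.3451]]
chute origin if spacer centred [ 0.6113  0.0818 -0.0015]
foot corners top px [[367.5301 157.9506]
 [369.0895 184.8368]]
hinge [array([[283.3473, 175.5285],
       [282.432 , 136.7739]]), array([[331.351 , 139.238 ],
       [368.7684, 129.7241]])]
```

Run:
```python
from h import *
yaw=.0555
Cz=Ro.from_euler('z',yaw).as_matrix()
z=Cz@-n
for sgn in(1,-1):
  yt=sgn*(Cz@np.array([1,0,0])); xt=np.cross(yt,z)
  Rt=Ro.from_matrix(np.c_[xt,yt,z])
  for A in (1.4,1.7,2.0,2.3):
   for j1 in (0.0,.1,.2):
    B=(Ro.from_euler('z',j1)*Ro.from_euler('y',A)).inv()*Rt*Ro.from_euler('z',np.pi/2).inv()
    print(sgn,A,j1,B.as_euler('ZYZ'))
```

```text
1 1.4 0.0 [0.5317 1.7462 0.0382]
1 1.4 0.1 [0.5276 1.6964 0.1242]
1 1.4 0.2 [0.5193 1.6471 0.21  ]
1 1.7 0.0 [ 0.5248  1.4866 -0.1127]
1 1.7 0.1 [ 0.5283  1.4368 -0.0265]
1 1.7 0.2 [0.5274 1.3868 0.0603]
1 2.0 0.0 [ 0.5585  1.229  -0.2705]
1 2.0 0.1 [ 0.5706  1.1803 -0.1882]
1 2.0 0.2 [ 0.5786  1.1309 -0.1048]
1 2.3 0.0 [ 0.6445  0.9808 -0.4601]
1 2.3 0.1 [ 0.6696  0.9353 -0.3879]
1 2.3 0.2 [ 0.6914  0.8883 -0.3146]
-1 1.4 0.0 [ 0.5317  1.7462 -3.1034]
-1 1.4 0.1 [ 0.5276  1.6964 -3.0173]
-1 1.4 0.2 [ 0.5193  1.6471 -2.9316]
-1 1.7 0.0 [0.5248 1.4866 3.0289]
-1 1.7 0.1 [0.5283 1.4368 3.1151]
-1 1.7 0.2 [ 0.5274  1.3868 -3.0813]
-1 2.0 0.0 [0.5585 1.229  2.8711]
-1 2.0 0.1 [0.5706 1.1803 2.9534]
-1 2.0 0.2 [0.5786 1.1309 3.0368]
-1 2.3 0.0 [0.6445 0.9808 2.6815]
-1 2.3 0.1 [0.6696 0.9353 2.7537]
-1 2.3 0.2 [0.6914 0.8883 2.827 ]
```

```bash
cat >> h.py <<'E'
def rows(p,R,tp,TR,N):
    """N equal rows from pose to pose"""
    rv=(R.inv()*TR).as_rotvec()/N; out=[]
    for i in range(N):
        d=R.inv().apply((tp-p)/(N-i)); out.append(list(np.round(d,4))+list(np.round(np.degrees(rv),1)))
        p=p+R.apply(np.round(d,4)); R=R*Ro.from_rotvec(np.radians(np.round(np.degrees(rv),1)))
    return out,p,R
def show(o): print("["+",".join("["+",".join(f"{v:g}" for v in r)+"]" for r in o)+"]")
def tgtR(yaw,tiltdeg):
    Cz=Ro.from_euler('z',yaw); t=np.radians(tiltdeg)
    z=Cz.apply([0,np.sin(t),-np.cos(t)]); y=Cz.apply([1.,0,0]); return Ro.from_matrix(np.c_[np.cross(y,z),y,z])
E
python3 - <<'E'
from h import *
from plant import manip
s=manip.state();p=s['tool_pos'];R=toolR(s)
T=tgtR(.0555,35); tz=T.as_matrix()[:,2]
c=np.array([.6121,.0678,.1678]);G=c+.010*Ro.from_euler('z',.0555).apply(n)+.019*tz
print('G',G,T.as_quat(scalar_first=True) if 0 else T.as_quat())
A=G-.13*tz; print('A',A)
o,p,R=rows(p,R,np.array([.19,.57,.42]),R,4);show(o)
o,p,R=rows(p,R,np.array([.31,.38,.43]),(R*Ro.from_rotvec((R.inv()*T).as_rotvec()*.4)),4);show(o)
o,p,R=rows(p,R,np.array([.43,.10,.40]),(R*Ro.from_rotvec((R.inv()*T).as_rotvec()*.85)),6);show(o)
o,p,R=rows(p,R,A,T,5);show(o)
E
```

```text
G [0.6118 0.0737 0.1609] [ 0.6554  0.6928  0.2066 -0.2184]
A [ 0.6159 -0.0008  0.2674]
[[-0.0086,-0.0062,-0.0474,0,0,0],[-0.0085,-0.0063,-0.0474,0,0,0],[-0.0086,-0.0062,-0.0474,0,0,0],[-0.0085,-0.0063,-0.0474,0,0,0]]
[[-0.0414,-0.038,-0.0025,-2.2,3,6.9],[-0.0454,-0.0326,-0.0061,-2.2,3,6.9],[-0.0486,-0.0266,-0.0097,-2.2,3,6.9],[-0.0508,-0.0202,-0.0131,-2.2,3,6.9]]
[[-0.0461,-0.0204,-0.008,-1.9,2.6,5.9],[-0.0475,-0.0153,-0.0107,-1.9,2.6,5.9],[-0.0482,-0.0099,-0.0133,-1.9,2.6,5.9],[-0.0483,-0.0045,-0.0158,-1.9,2.6,5.9],[-0.0477,0.0011,-0.018,-1.9,2.6,5.9],[-0.0464,0.0065,-0.0201,-1.9,2.6,5.9]]
[[-0.0368,0.0324,0.0095,-0.4,0.5,1.3],[-0.0361,0.0332,0.0095,-0.4,0.5,1.3],[-0.0354,0.0339,0.0094,-0.4,0.5,1.3],[-0.0347,0.0347,0.0093,-0.4,0.5,1.3],[-0.034,0.0354,0.0092,-0.4,0.5,1.3]]
```

>>> send_rows:
  steps:
    - [-0.0086,-0.0062,-0.0474,0,0,0]
    - [-0.0085,-0.0063,-0.0474,0,0,0]
    - [-0.0086,-0.0062,-0.0474,0,0,0]
    - [-0.0085,-0.0063,-0.0474,0,0,0]
    - [-0.0414,-0.038,-0.0025,-2.2,3,6.9]
    - [-0.0454,-0.0326,-0.0061,-2.2,3,6.9]
    - [-0.0486,-0.0266,-0.0097,-2.2,3,6.9]
    - [-0.0508,-0.0202,-0.0131,-2.2,3,6.9]
  grip: 1

```text
time: 1.15
tool_pos: [0.3105, 0.3786, 0.4305]
tool_rot: [-0.093, 0.364, 0.922, 0.09]
contact_force: [1.0, -0.9, -0.4]
gripper_width: 1.002
```

>>> send_rows:
  steps:
    - [-0.0461,-0.0204,-0.008,-1.9,2.6,5.9]
    - [-0.0475,-0.0153,-0.0107,-1.9,2.6,5.9]
    - [-0.0482,-0.0099,-0.0133,-1.9,2.6,5.9]
    - [-0.0483,-0.0045,-0.0158,-1.9,2.6,5.9]
    - [-0.0477,0.0011,-0.018,-1.9,2.6,5.9]
    - [-0.0464,0.0065,-0.0201,-1.9,2.6,5.9]

```text
time: 1.9
tool_pos: [0.4303, 0.0985, 0.4001]
tool_rot: [-0.202, 0.619, 0.734, 0.194]
contact_force: [1.4, 0.3, -0.0]
gripper_width: 1.001
```

Run:
```python
from h import *
from plant import manip
s=manip.state();p=s['tool_pos'];R=toolR(s);print(s['time'],p,s['joint_pos'])
T=tgtR(.0555,35); tz=T.as_matrix()[:,2]
A=np.array([.6159,-.0008,.2674])
o,p,R=rows(p,R,A,T,5);show(o)
```

```text
1.9 [0.4303 0.0985 0.4001] [-0.2801 -0.4222  1.8231  0.5592  1.9188 -0.3033]
[[-0.0364,0.0325,0.0097,-0.3,0.5,1.2],[-0.0358,0.0332,0.0095,-0.3,0.5,1.2],[-0.0352,0.0339,0.0094,-0.3,0.5,1.2],[-0.0346,0.0346,0.0093,-0.3,0.5,1.2],[-0.0339,0.0353,0.0092,-0.3,0.5,1.2]]
```

>>> send_rows:
  steps:
    - [-0.0364,0.0325,0.0097,-0.3,0.5,1.2]
    - [-0.0358,0.0332,0.0095,-0.3,0.5,1.2]
    - [-0.0352,0.0339,0.0094,-0.3,0.5,1.2]
    - [-0.0346,0.0346,0.0093,-0.3,0.5,1.2]
    - [-0.0339,0.0353,0.0092,-0.3,0.5,1.2]
    - [0,0,0,0,0,0]

```text
time: 2.65
tool_pos: [0.616, 0.0006, 0.2627]
tool_rot: [-0.223, 0.654, 0.694, 0.204]
contact_force: [-0.1, -0.5, -0.1]
gripper_width: 0.997
```

Run:
```python
from h import *
from plant import manip
import pickle
s=manip.state();c=manip.get_calibration('wrist');print(s['time'],s['tool_pos'],s['joint_pos'],toolR(s).as_quat())
a=manip.grab_frame('wrist');b=manip.grab_frame('side');pickle.dump((s,c),open('w1.pkl','wb'))
cv2.imwrite('pics/w1.png',a);cv2.imwrite('pics/s1.png',b)
```

```text
2.65 [0.616  0.0006 0.2627] [-0.3643  0.1178  1.5769  0.5552  1.7123 -0.4179] [ 0.654   0.6935  0.2041 -0.2227]
```

View pics/w1.png

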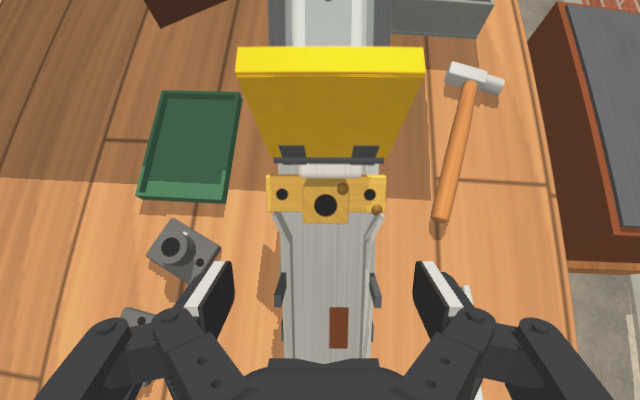

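View pics/s1.png

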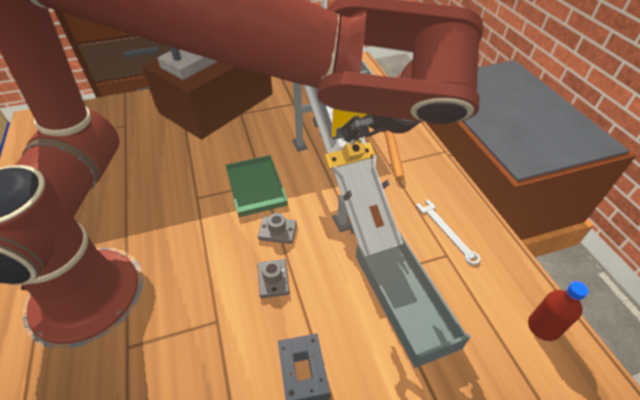

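Run:
```python
import cv2
a=cv2.imread("pics/w1.png");cv2.imwrite("pics/w1c.png",cv2.resize(a[155:235,255:395],None,fx=5.5,fy=5.5,interpolation=cv2.INTER_CUBIC))
cv2.imwrite("pics/w1d.png",cv2.resize(a[80:215,125:255],None,fx=4,fy=4,interpolation=cv2.INTER_CUBIC))
```

```text
(no output)
```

View pics/w1c.png

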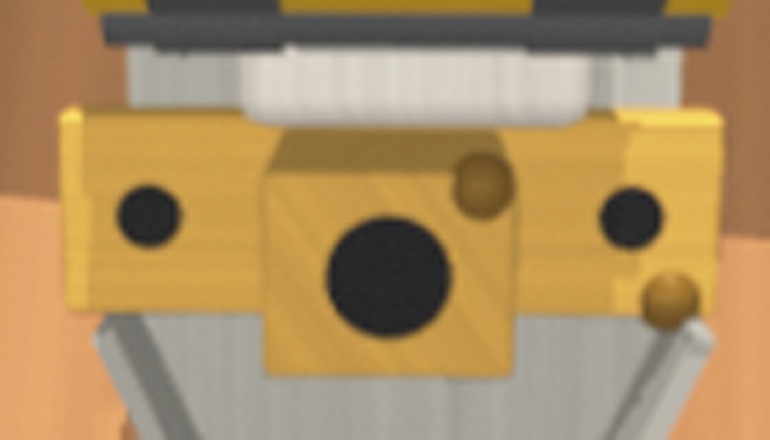

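View pics/w1d.png

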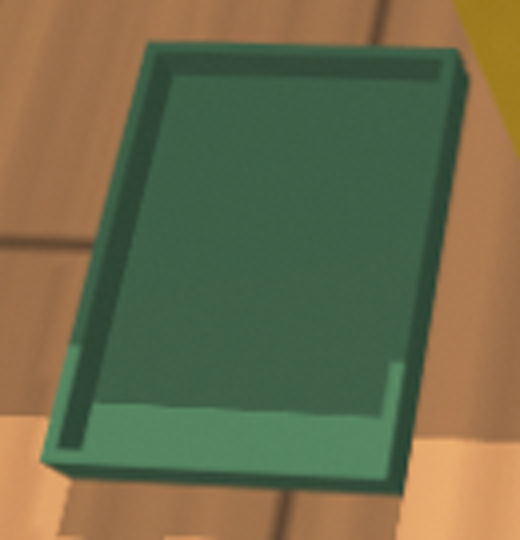

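Run:
```python
from h import *
from plant import manip
import pickle
s,W=pickle.load(open('w1.pkl','rb'))
wc=lambda x,y:(255+(x+.5)/5.5-.5,155+(y+.5)/5.5-.5)
P=[('m',0,0,.028,389,277),('m',.018,.015,.028,513,172),('m',-.018,.015,.028,265,172),('m',.018,-.015,.028,513,377),('m',-.018,-.015,.028,265,377),
('h',1,0,-.016,631,218),('h',-1,0,-.016,149,216),('m',-.055,-.017,-.016,68,312),('m',-.055,.017,-.016,62,110),('m',.055,.017,-.016,721,110)]
def pts(p,l):
    Rm=(Ro.from_euler('z',p[3])*Ro.from_euler('x',p[5])).as_matrix()
    v=np.array(l[1:4],float)
    if l[0]=='h': v[0]*=p[4]
    return p[:3]+Rm@v
f=lambda p:np.concatenate([proj(W,pts(p,l))[0]-np.array(wc(*l[4:])) for l in P])
for fix in (0,1):
    g=(lambda p:np.r_[f(p),(p[5]-np.pi/6)*1000]) if fix else f
    r=least_squares(g,[.612,.068,.168,.0555,.04,.52],x_scale=[.1,.1,.1,.1,.1,.1],loss='soft_l1');print(r.x)
print(f(r.x).reshape(-1,2).T)
p=r.x;Cz=Ro.from_euler('z',p[3]);o=p[:3]-Cz.apply(gap+.028*n);print('chute o',o)
# tray
wd=lambda x,y:(125+(x+.5)/4-.5,80+(y+.5)/4-.5)
T=manip.get_calibration('top')
q=[onz(W,wd(*a),.02) for a in((150,43),(458,50),(392,480),(43,460))]
print(np.array(q)); print('mean',np.mean(q,0)); print([np.linalg.norm(q[i]-q[i-1]) for i in range(4)])
t=[onz(T,a,.02) for a in((211,233),(281,233),(281,281),(211,281))];print(np.array(t),np.mean(t,0))
# flap angle
hinge=o+Cz.apply(gap+.05*n+.033*u)
for th in(2.05,2.1,2.15,2.2,2.25):
    d=-u*np.cos(th)+n*np.sin(th); print(th,proj(W,[hinge+Cz.apply(.1*d+np.array([x,0,0])) for x in(-.044,.044)]).ravel())
```

```text
[0.6127 0.0693 0.1643 0.0562 0.0406 0.5327]
[0.6127 0.0692 0.1644 0.0548 0.0406 0.5236]
[[-0.0208  0.6268 -0.5612 -0.0638 -0.0185  0.0899  0.0898  0.0678 -0.2742
   0.0895]
 [-0.3571  0.0077 -0.1024 -0.1785 -0.3409 -0.2916 -0.1599  0.0933  0.8878
   1.1342]]
chute o [ 0.6119  0.0832 -0.0048]
[[0.3425 0.279  0.02  ]
 [0.4664 0.2798 0.02  ]
 [0.4691 0.1053 0.02  ]
 [0.3428 0.1054 0.02  ]]
mean [0.4052 0.1924 0.02  ]
[np.float64(0.17355756415885837), np.float64(0.12397453694947018), np.float64(0.1745035380447636), np.float64(0.12622529964401125)]
[[0.4603 0.2802 0.02  ]
 [0.4631 0.1039 0.02  ]
 [0.3446 0.1004 0.02  ]
 [0.341  0.2741 0.02  ]] [0.4022 0.1896 0.02  ]
2.05 [233.6951  83.689  416.3511  83.4937]
2.1 [234.6889  75.0966 415.4327  74.8528]
2.15 [235.8056  67.0496 414.3927  66.7624]
2.2 [237.0318  59.5839 413.2442  59.2585]
2.25 [238.3537  52.7261 412.0006  52.3679]
```

Run:
```python
from h import *
from plant import manip
s=manip.state();p=s['tool_pos'];R=toolR(s)
Cz=Ro.from_euler('z',.0555);T=tgtR(.0555,35);tz=T.as_matrix()[:,2]
c=np.array([.6125,.067,.1692]);o=c-Cz.apply(gap+.028*n)
G=c+.010*Cz.apply(n)+.019*tz
for X in ([.079,0,-.143],[.043,0,-.073],[.0,0,0]):
    w=Cz.inv().apply(G+T.apply(X)-o)-gap; print(X,'u',w@u,'n',w@n)
for th in(2.05,2.1): 
    d=np.array([.033,.05])+.1*np.array([-np.cos(th),np.sin(th)]); l=.014*np.array([np.sin(th),np.cos(th)]); print(th,d,d+l)
print('G',G,'err',T.inv().apply(G-p),(R.inv()*T).as_rotvec(degrees=True))
o1,_,_=rows(p,R,G,T,5);show(o1)
```

```text
[0.079, 0, -0.143] u 0.06789207163698494 n 0.16841336035334833
[0.043, 0, -0.073] u 0.038129960193321946 n 0.09554215623891443
[0.0, 0, 0] u 0.0016559547117819444 n 0.01907228044446292
2.05 [0.0791 0.1387] [0.0915 0.1323]
2.1 [0.0835 0.1363] [0.0956 0.1293]
G [0.6122 0.0729 0.1623] err [-0.0019  0.0003  0.127 ] [-0.316  -0.0608  0.2942]
[[-0.0004,0.0002,0.0254,-0.1,-0,0.1],[-0.0004,0.0002,0.0254,-0.1,-0,0.1],[-0.0004,0.0001,0.0254,-0.1,-0,0.1],[-0.0004,0.0001,0.0254,-0.1,-0,0.1],[-0.0004,-0,0.0254,-0.1,-0,0.1]]
```

>>> send_rows:
  steps:
    - [-0.0005,0.0001,0.0254,-0.1,0,0.1]
    - [-0.0004,0.0001,0.0254,-0.1,0,0.1]
    - [-0.0004,0.0001,0.0254,-0.1,0,0.1]
    - [-0.0003,0,0.017,0,0,0]
    - [-0.0003,0,0.017,0,0,0]
    - [0,0,0,0,0,0]

```text
time: 3.5
tool_pos: [0.6121, 0.0638, 0.1759]
tool_rot: [-0.219, 0.655, 0.693, 0.207]
contact_force: [0.5, 0.4, -0.2]
gripper_width: 1.002
```

Run:
```python
from h import *
from plant import manip
s=manip.state();print(s['time'],s['tool_pos'],s['contact_force'])
a=manip.grab_frame('wrist');b=manip.grab_frame('side')
cv2.imwrite('pics/w2.png',a);cv2.imwrite('pics/s2.png',cv2.resize(b[70:230,240:440],None,fx=4,fy=4)[:600])
```

```text
3.5 [0.6121 0.0638 0.1759] [ 0.4678  0.3658 -0.2023]
```

View pics/w2.png

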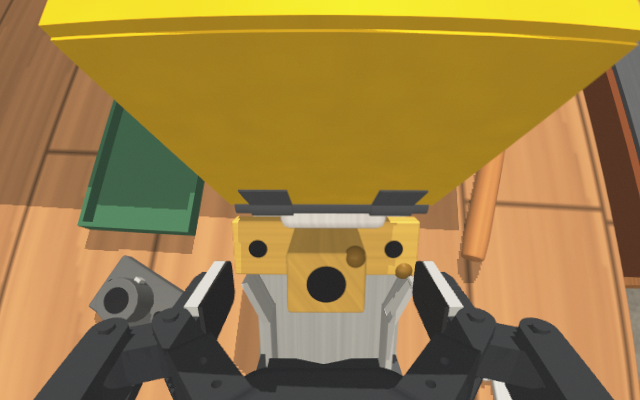

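View pics/s2.png

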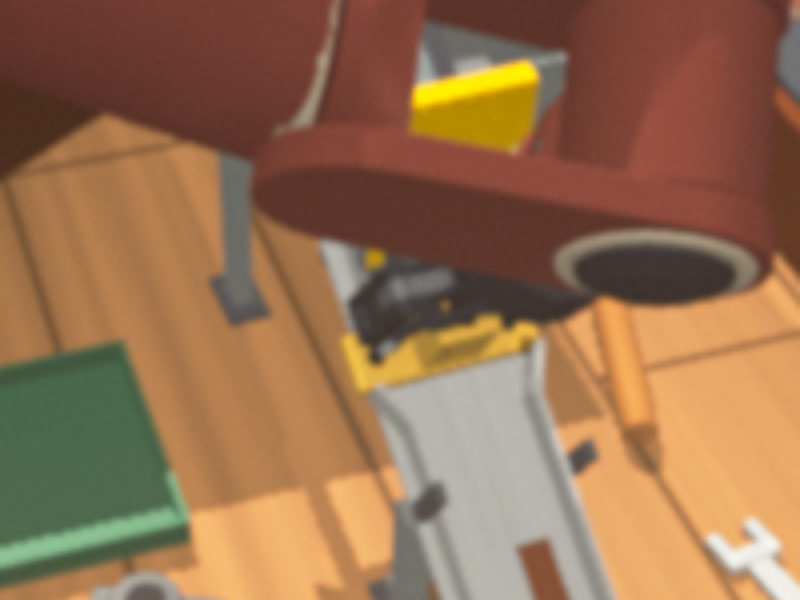

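>>> send_rows:
  steps:
    - [0,0,0.005,0,0,0]
    - [0,0,0.005,0,0,0]

```text
time: 3.85
tool_pos: [0.613, 0.0686, 0.1687]
tool_rot: [-0.218, 0.655, 0.693, 0.207]
contact_force: [0.1, -1.4, 0.2]
gripper_width: 0.999
```

>>> send_rows:
  steps:
    - [0,0,0.004,0,0,0]
    - [0,0,0,0,0,0]

```text
time: 4.1
tool_pos: [0.6122, 0.0713, 0.1646]
tool_rot: [-0.218, 0.655, 0.693, 0.207]
contact_force: [0.2, -0.3, -0.7]
gripper_width: 1.0
```

Run:
```python
from h import *
from plant import manip
s=manip.state();print(s['time'],s['tool_pos'],s['contact_force'])
T=tgtR(.0555,35);print(T.inv().apply(np.array([.6122,.0729,.1623])-s['tool_pos']))
a=manip.grab_frame('wrist')
cv2.imwrite('pics/w3.png',a)
```

```text
4.1 [0.6122 0.0713 0.1646] [ 0.1998 -0.3386 -0.7045]
[-0.      0.0001  0.0028]
```

View pics/w3.png

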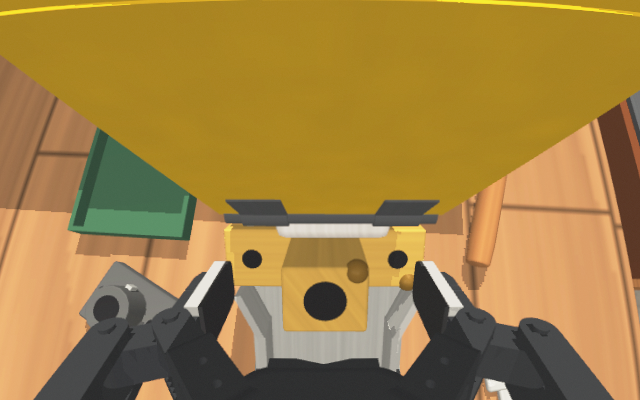

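>>> send_rows:
  steps:
    - [0,0,0.002,0,0,0]
    - [0,0,0,0,0,0]
    - [0,0,0,0,0,0]
    - [0,0,0,0,0,0]
    - [0,0,0,0,0,0]
    - [0,0,0,0,0,0]
  grip: 0

```text
time: 4.9
tool_pos: [0.6129, 0.0721, 0.1638]
tool_rot: [-0.217, 0.655, 0.693, 0.208]
contact_force: [3.5, 0.1, 0.2]
gripper_width: 0.417
```

Run:
```python
from h import *
from plant import manip
s=manip.state();print(s['time'],s['tool_pos'],s['contact_force'],s['gripper_width'])
cv2.imwrite('pics/w4.png',manip.grab_frame('wrist'))
```

```text
4.9 [0.6129 0.0721 0.1638] [3.4546 0.0638 0.2472] 0.4166774899128707
```

View pics/w4.png

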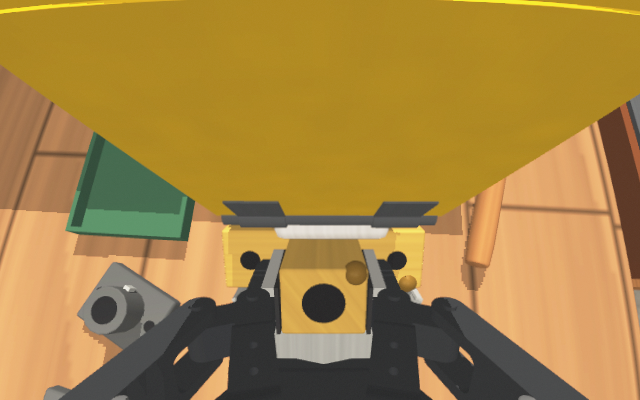

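>>> send_rows:
  steps:
    - [0.0009,0,-0.01,0,0,0]
    - [0.0013,0,-0.015,0,0,0]
    - [0.0017,0,-0.02,0,0,0]
    - [0.0022,0,-0.025,0,0,0]
    - [0.0022,0,-0.025,0,0,0]
    - [0.0022,0,-0.025,0,0,0]

```text
time: 5.7
tool_pos: [0.6152, 0.0106, 0.2686]
tool_rot: [-0.218, 0.656, 0.693, 0.206]
contact_force: [0.3, 0.9, -6.6]
gripper_width: 0.411
```

Run:
```python
from h import *
from plant import manip
s=manip.state();print(s['time'],s['tool_pos'],s['contact_force'],s['gripper_width'])
cv2.imwrite('pics/w5.png',manip.grab_frame('wrist'));cv2.imwrite('pics/s5.png',manip.grab_frame('side'))
```

```text
5.7 [0.6152 0.0106 0.2686] [ 0.3085  0.9455 -6.5769] 0.4113444843321382
```

View pics/w5.png

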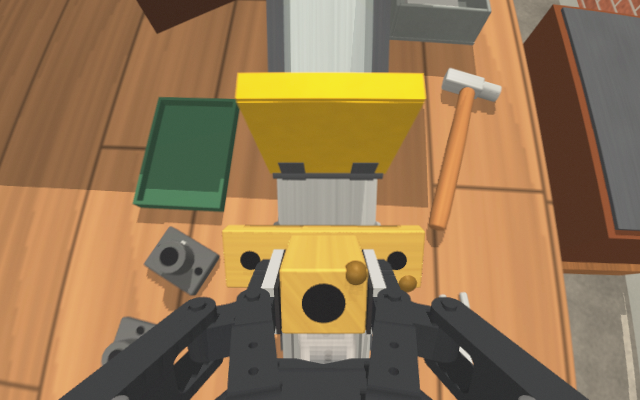

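View pics/s5.png

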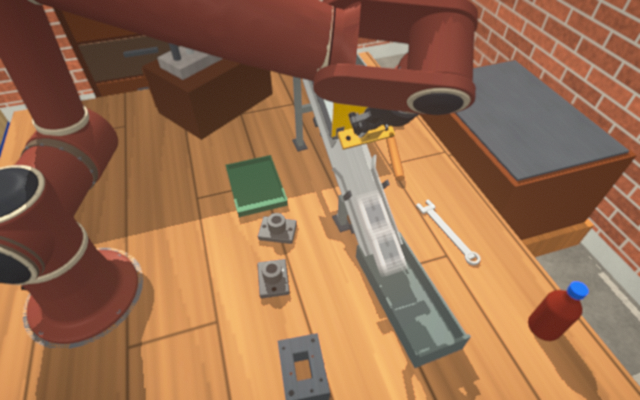

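```bash
cat > plan.py <<'E'
from h import *
from plant import manip
s=manip.state();p=s['tool_pos'];R=toolR(s)
Rt0=Ro.from_quat([.655,.693,.208,-.217]); Rs0=Ro.from_euler('z',.0555)*Ro.from_euler('x',30,degrees=True)
rel=Rs0.inv()*Rt0; off=Rt0.inv().apply(np.array([.6125,.067,.1692])-np.array([.6129,.0721,.1638]))
Tf=Ro.from_euler('z',np.pi/2+.01)*rel
spt=np.array([.404,.191,.033]); P=spt-Tf.apply(off)
E
python3 - <<'E'
from plan import *
print(off,'place',P,Tf.as_matrix())
d=(R.inv()*Tf).as_rotvec();print(np.degrees(d))
o,p,R=rows(p,R,np.array([.50,.01,.38]),R*Ro.from_rotvec(d*.35),5);show(o)
o,p,R=rows(p,R,P+[0,0,.15],Tf,8);show(o)
print(p)
E
```

```text
[-0.0011 -0.0007 -0.0073] place [0.4023 0.1917 0.0258] [[-0.9961 -0.0117 -0.087 ]
 [-0.0119  0.9999  0.0027]
 [ 0.087   0.0037 -0.9962]]
[ 30.2185 -23.29   -83.0843]
[[0.0135,-0.0232,-0.0172,2.1,-1.6,-5.8],[0.0154,-0.0224,-0.0168,2.1,-1.6,-5.8],[0.0171,-0.0213,-0.0165,2.1,-1.6,-5.8],[0.0188,-0.0201,-0.0162,2.1,-1.6,-5.8],[0.0203,-0.0187,-0.016,2.1,-1.6,-5.8]]
[[0.0125,-0.0003,0.0341,2.5,-1.9,-6.8],[0.0135,0.0027,0.0336,2.5,-1.9,-6.8],[0.014,0.0058,0.0329,2.5,-1.9,-6.8],[0.0143,0.0089,0.0321,2.5,-1.9,-6.8],[0.0141,0.012,0.0312,2.5,-1.9,-6.8],[0.0135,0.015,0.0302,2.5,-1.9,-6.8],[0.0125,0.0178,0.029,2.5,-1.9,-6.8],[0.0111,0.0205,0.0279,2.5,-1.9,-6.8]]
[0.4023 0.1917 0.1758]
```

>>> send_rows:
  steps:
    - [0.0135,-0.0232,-0.0172,2.1,-1.6,-5.8]
    - [0.0154,-0.0224,-0.0168,2.1,-1.6,-5.8]
    - [0.0171,-0.0213,-0.0165,2.1,-1.6,-5.8]
    - [0.0188,-0.0201,-0.0162,2.1,-1.6,-5.8]
    - [0.0203,-0.0187,-0.016,2.1,-1.6,-5.8]

```text
time: 6.42
tool_pos: [0.4981, 0.0118, 0.3767]
tool_rot: [-0.17, 0.45, 0.864, 0.145]
contact_force: [0.1, 0.2, -6.6]
gripper_width: 0.414
```

>>> send_rows:
  steps:
    - [0.0125,-0.0003,0.0341,2.5,-1.9,-6.8]
    - [0.0135,0.0027,0.0336,2.5,-1.9,-6.8]
    - [0.014,0.0058,0.0329,2.5,-1.9,-6.8]
    - [0.0143,0.0089,0.0321,2.5,-1.9,-6.8]
    - [0.0141,0.012,0.0312,2.5,-1.9,-6.8]
    - [0.0135,0.015,0.0302,2.5,-1.9,-6.8]
    - [0.0125,0.0178,0.029,2.5,-1.9,-6.8]
    - [0.0111,0.0205,0.0279,2.5,-1.9,-6.8]

```text
time: 7.42
tool_pos: [0.3986, 0.1946, 0.1722]
tool_rot: [-0.047, -0.012, 0.999, 0.002]
contact_force: [-0.8, 0.1, -6.6]
gripper_width: 0.415
```

Run:
```python
from plan import *
print(s['time'],p,s['joint_pos'],s['contact_force'],s['gripper_width'],(R.inv()*Tf).as_rotvec(degrees=True))
o,p,R=rows(p,R,P+[0,0,.03],Tf,4);show(o)
for n_ in('wrist','side','top'): cv2.imwrite(f'pics/{n_}6.png',manip.grab_frame(n_))
```

```text
7.425 [0.3986 0.1946 0.1722] [ 0.2687 -0.2964  2.0335  0.0274  1.4945 -1.3295] [-0.7676  0.1279 -6.5558] 0.4145348108408255 [-0.0025 -0.3934  0.704 ]
[[-0.0036,-0.0009,0.0289,-0,-0.1,0.2],[-0.0036,-0.0009,0.0289,-0,-0.1,0.2],[-0.0035,-0.0009,0.0289,-0,-0.1,0.2],[-0.0035,-0.0008,0.0289,-0,-0.1,0.2]]
```

View pics/wrist6.png

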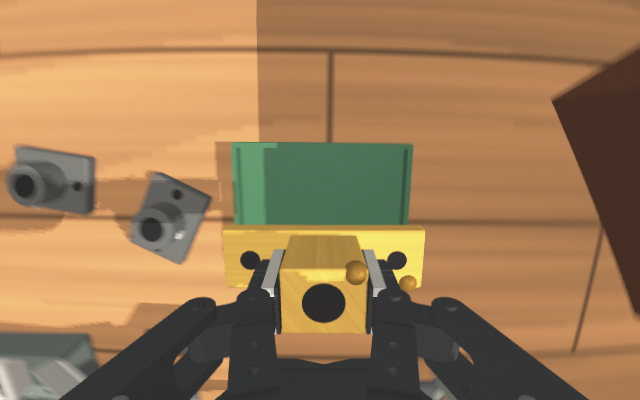

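View pics/side6.png

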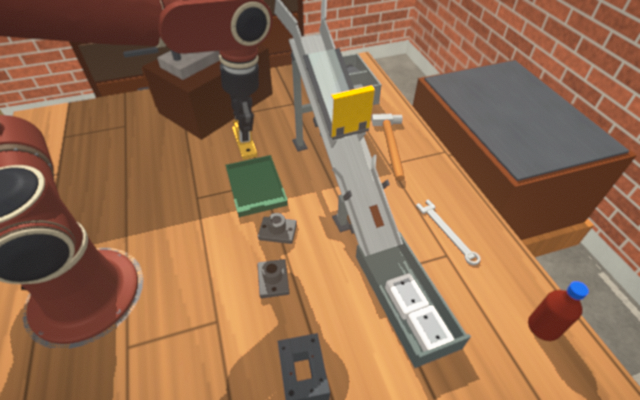

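>>> send_rows:
  steps:
    - [-0.0036,-0.0009,0.0289,0,-0.1,0.2]
    - [-0.0036,-0.0009,0.0289,0,-0.1,0.2]
    - [-0.0035,-0.0009,0.0289,0,-0.1,0.2]
    - [-0.0035,-0.0008,0.0289,0,-0.1,0.1]
    - [-0.0012,0,0.014,0,0,0]
    - [0,0,0,0,0,0]
    - [0,0,0,0,0,0]

```text
time: 8.45
tool_pos: [0.4052, 0.1912, 0.0449]
tool_rot: [-0.042, -0.004, 0.999, 0.002]
contact_force: [-0.1, -0.9, -6.9]
gripper_width: 0.416
```

Run:
```python
from plan import *
print(s['time'],p,s['contact_force'],(R.inv()*Tf).as_rotvec(degrees=True),'to go',R.inv().apply(P-p), p-P)
for n_ in('wrist','side','top'):
  cv2.imwrite(f'pics/{n_}7.png',manip.grab_frame(n_))
a=cv2.imread('pics/side7.png')[120:240,190:330];b=cv2.imread('pics/top7.png')[210:300,190:300]
cv2.imwrite('pics/side7c.png',cv2.resize(a,None,fx=5,fy=5,interpolation=2))
```

```text
8.45 [0.4052 0.1912 0.0449] [-0.0886 -0.8814 -6.8861] [ 0.0736  0.1989 -0.2435] to go [0.0013 0.0004 0.0193] [ 0.0029 -0.0005  0.0191]
```

View pics/side7c.png

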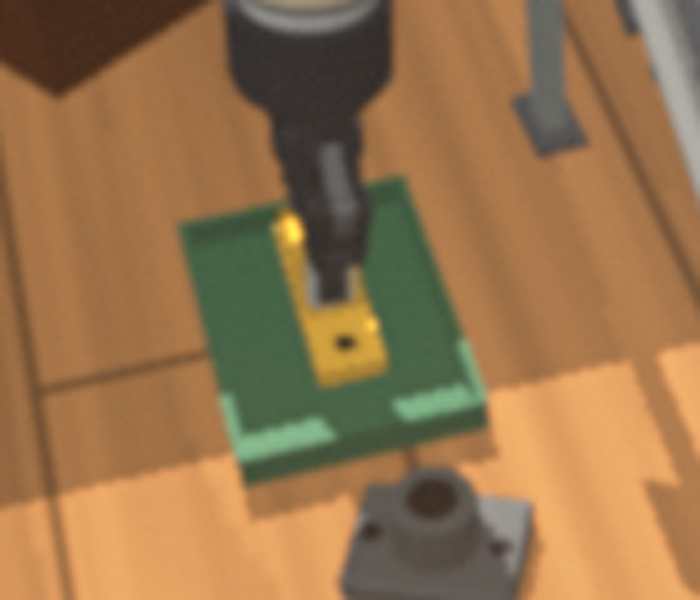

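View pics/wrist7.png

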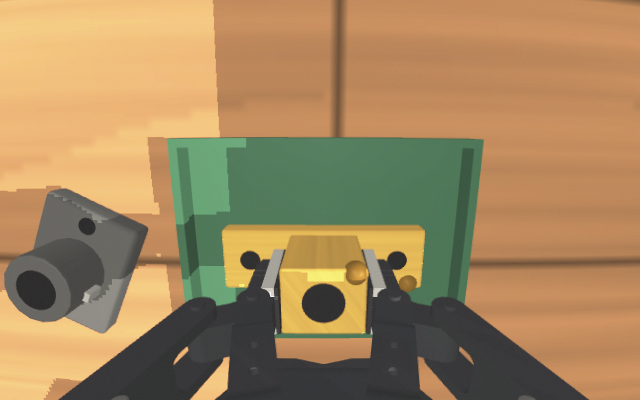

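>>> send_rows:
  steps:
    - [-0.0005,0,0.006,0,0,0]
    - [-0.0004,0,0.005,0,0,0]
    - [-0.0002,0,0.002,0,0,0]
    - [0,0,0,0,0,0]

```text
time: 9.1
tool_pos: [0.4035, 0.1909, 0.03]
tool_rot: [-0.043, -0.004, 0.999, 0.002]
contact_force: [0.9, -0.3, -7.0]
gripper_width: 0.413
```

>>> send_rows:
  steps:
    - [-0.0001,0,0.0015,0,0,0]
    - [0,0,0,0,0,0]

```text
time: 9.35
tool_pos: [0.4038, 0.191, 0.0288]
tool_rot: [-0.043, -0.004, 0.999, 0.002]
contact_force: [-0.1, -0.1, -6.9]
gripper_width: 0.413
```

>>> send_rows:
  steps:
    - [-0.0001,0,0.0015,0,0,0]
    - [0,0,0,0,0,0]

```text
time: 9.6
tool_pos: [0.4039, 0.191, 0.0274]
tool_rot: [-0.043, -0.004, 0.999, 0.002]
contact_force: [-0.1, 0.4, -6.3]
gripper_width: 0.411
```

>>> send_rows:
  steps:
    - [-0.0001,0,0.001,0,0,0]
    - [0,0,0,0,0,0]

```text
time: 9.85
tool_pos: [0.4041, 0.1911, 0.0273]
tool_rot: [-0.043, -0.004, 0.999, 0.002]
contact_force: [-3.2, 0.7, 4.6]
gripper_width: 0.411
```

>>> send_rows:
  steps:
    - [-0.0001,0,0.001,0,0,0]
    - [0,0,0,0,0,0]

```text
time: 10.1
tool_pos: [0.4041, 0.1911, 0.0273]
tool_rot: [-0.044, -0.004, 0.999, 0.001]
contact_force: [-7.2, -1.0, 11.8]
gripper_width: 0.416
```

>>> send_rows:
  steps:
    - [0,0,0,0,0,0]
    - [0,0,0,0,0,0]
    - [0,0,0,0,0,0]
    - [0,0,0,0,0,0]
  grip: 0.8

```text
time: 10.6
tool_pos: [0.4039, 0.191, 0.0253]
tool_rot: [-0.043, -0.004, 0.999, 0.002]
contact_force: [-0.2, 1.0, 0.2]
gripper_width: 0.797
```

Run:
```python
from plan import *
print(s['time'],p,s['contact_force'],s['gripper_width'])
cv2.imwrite('pics/wrist8.png',manip.grab_frame('wrist'))
```

```text
10.6 [0.4039 0.191  0.0253] [-0.2396  0.9814  0.183 ] 0.7966533529897817
```

View pics/wrist8.png

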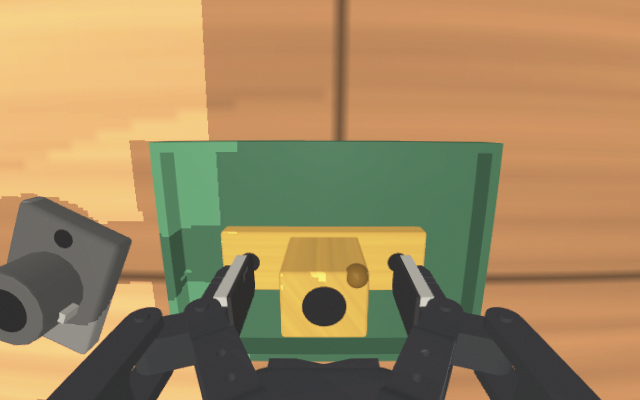

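Run:
```python
from plan import *
Cz=Ro.from_euler('z',.055);C=lambda x,y,z:np.array([.612,.0818,0])+Cz.apply([x,y,z])
o,p,R=rows(p,R,p+np.array([0,0,.1]),R,4);show(o)
o,p,R=rows(p,R,np.array([.42,.19,.40]),R,6);show(o)
w=C(0,.085,.36);print(w)
o,p,R=rows(p,R,w,R,4);show(o)
o,p,R=rows(p,R,C(0,.085,.282),R,2);show(o)
o,p,R=rows(p,R,C(0,-.03,.282),R,8);show(o)
print(p)
```

```text
[[0.0021,0.0001,-0.0249,0,0,0],[0.0022,0.0001,-0.0249,0,0,0],[0.0021,0.0001,-0.0249,0,0,0],[0.0022,0.0001,-0.0249,0,0,0]]
[[0.0013,-0,-0.0459,0,0,0],[0.0012,-0,-0.0458,0,0,0],[0.0013,-0,-0.0459,0,0,0],[0.0012,-0,-0.0458,0,0,0],[0.0013,-0,-0.0459,0,0,0],[0.0012,-0.0001,-0.0458,0,0,0]]
[0.6073 0.1667 0.36  ]
[[-0.0475,-0.0062,0.0059,0,0,0],[-0.0475,-0.0062,0.0059,0,0,0],[-0.0474,-0.0063,0.0059,0,0,0],[-0.0475,-0.0062,0.006,0,0,0]]
[[-0.0033,-0.0002,0.0388,0,0,0],[-0.0034,-0.0001,0.0389,0,0,0]]
[[-0.0007,-0.0144,-0.0001,0,0,0],[-0.0007,-0.0144,-0.0001,0,0,0],[-0.0007,-0.0144,-0.0001,0,0,0],[-0.0006,-0.0143,-0.0001,0,0,0],[-0.0007,-0.0144,-0.0001,0,0,0],[-0.0006,-0.0143,-0.0001,0,0,0],[-0.0007,-0.0144,-0.0002,0,0,0],[-0.0006,-0.0143,-0.0001,0,0,0]]
[0.6136 0.0518 0.282 ]
```

>>> send_rows:
  steps:
    - [0.0011,0,-0.0125,0,0,0]
    - [0.0022,0,-0.0249,0,0,0]
    - [0.0021,0,-0.0249,0,0,0]
    - [0.0022,0,-0.0249,0,0,0]
    - [0.0012,0,-0.045,0,0,0]
    - [0.0013,0,-0.045,0,0,0]
    - [0.0012,0,-0.045,0,0,0]
    - [0.0013,0,-0.045,0,0,0]

```text
time: 11.65
tool_pos: [0.4141, 0.19, 0.2951]
tool_rot: [-0.042, -0.004, 0.999, 0.002]
contact_force: [0.7, -0.2, -0.3]
gripper_width: 0.803
```

>>> send_rows:
  steps:
    - [0.0013,0,-0.045,0,0,0]
    - [0.0012,0,-0.045,0,0,0]
    - [0.0012,0,-0.016,0,0,0]
    - [-0.0475,-0.0062,0.0059,0,0,0]
    - [-0.0475,-0.0062,0.0059,0,0,0]
    - [-0.0474,-0.0063,0.0059,0,0,0]
    - [-0.0475,-0.0062,0.006,0,0,0]
    - [0,0,0,0,0,0]
  grip: 0

```text
time: 12.65
tool_pos: [0.6079, 0.1655, 0.3536]
tool_rot: [-0.047, -0.003, 0.999, 0.001]
contact_force: [-1.6, -1.4, -0.3]
gripper_width: -0.0
```

Run:
```python
from plan import *
Cz=Ro.from_euler('z',.055);C=lambda x,y,z:np.array([.612,.0818,0])+Cz.apply([x,y,z])
print(s['time'],p,s['gripper_width'],C(0,.085,.36),R.inv().apply(C(0,.085,.282)-p))
for n_ in('top','side','wrist'): cv2.imwrite(f'pics/{n_}9.png',manip.grab_frame(n_))
```

```text
12.65 [0.6079 0.1655 0.3536] -9.071557571098666e-05 [0.6073 0.1667 0.36  ] [-0.0061  0.001   0.0713]
```

View pics/side9.png

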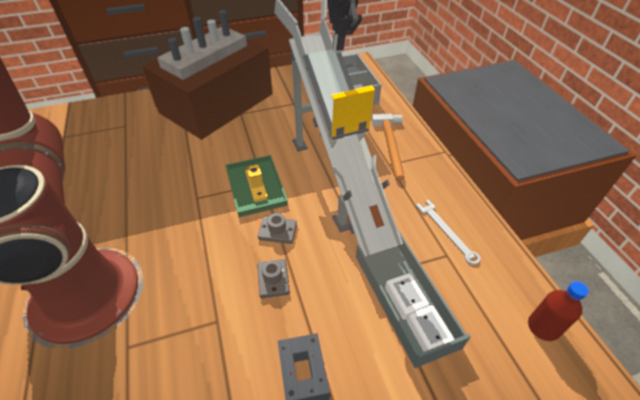

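View pics/wrist9.png

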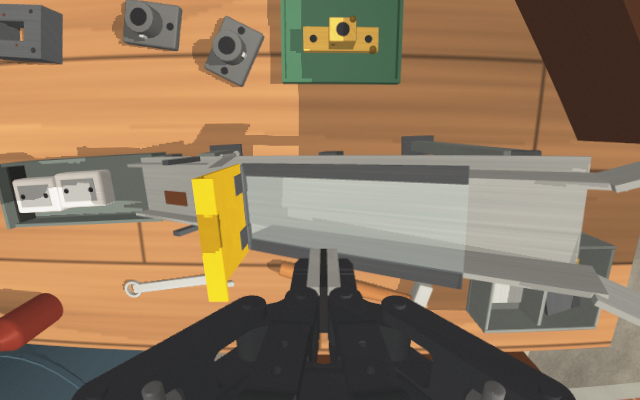

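>>> send_rows:
  steps:
    - [-0.003,0,0.036,0,0,0]
    - [-0.003,0.001,0.035,0,0,0]
    - [-0.0007,-0.0144,0,0,0,0]
    - [-0.0007,-0.0144,0,0,0,0]
    - [-0.0007,-0.0144,0,0,0,0]

```text
time: 13.42
tool_pos: [0.6101, 0.1233, 0.2899]
tool_rot: [-0.041, -0.004, 0.999, 0.002]
contact_force: [-0.3, 0.4, 0.1]
gripper_width: -0.002
```

>>> send_rows:
  steps:
    - [-0.0007,-0.0144,0,0,0,0]
    - [-0.0007,-0.0144,0,0,0,0]
    - [-0.0007,-0.0144,0,0,0,0]
    - [-0.0007,-0.0144,0,0,0,0]
    - [-0.0007,-0.0144,0,0,0,0]

```text
time: 14.05
tool_pos: [0.6134, 0.0515, 0.2862]
tool_rot: [-0.043, -0.004, 0.999, 0.002]
contact_force: [0.9, -0.2, -0.7]
gripper_width: 0.003
```

Run:
```python
from plan import *
print(s['time'],p,s['contact_force'])
for n_ in('side','wrist'): cv2.imwrite(f'pics/{n_}10.png',manip.grab_frame(n_))
```

```text
14.05 [0.6134 0.0515 0.2862] [ 0.8764 -0.1561 -0.6917]
```

View pics/side10.png

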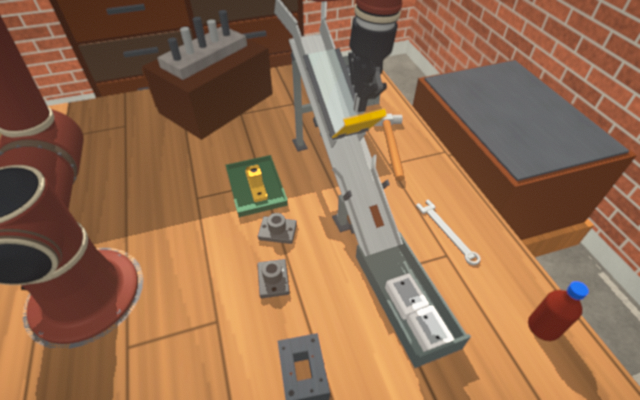

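View pics/wrist10.png

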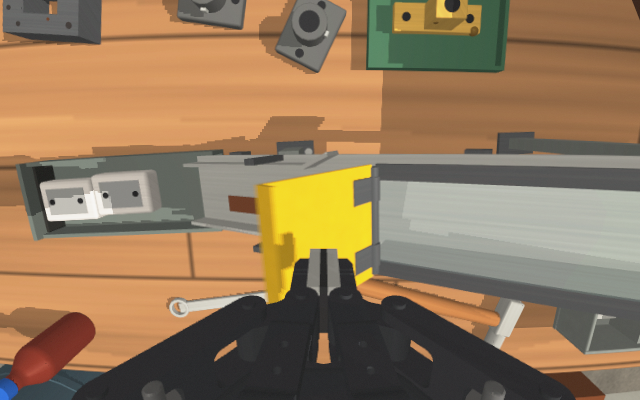

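Flap is falling. Back off uphill and up, and let it settle.

>>> send_rows:
  steps:
    - [0.002,0.01,-0.03,0,0,0]
    - [0.003,0.01,-0.04,0,0,0]
    - [0.003,0,-0.04,0,0,0]
    - [0,0,0,0,0,0]
    - [0,0,0,0,0,0]
    - [0,0,0,0,0,0]
    - [0,0,0,0,0,0]
    - [0,0,0,0,0,0]

```text
time: 15.15
tool_pos: [0.6145, 0.0721, 0.396]
tool_rot: [-0.044, -0.004, 0.999, 0.002]
contact_force: [0.7, -0.0, -0.5]
gripper_width: -0.002
```

>>> send_rows:
  steps:
    - [0,0,0,0,0,0]
    - [0,0,0,0,0,0]
    - [0,0,0,0,0,0]
    - [0,0,0,0,0,0]
    - [0,0,0,0,0,0]
    - [0,0,0,0,0,0]
    - [0,0,0,0,0,0]
    - [0,0,0,0,0,0]

```text
time: 16.15
tool_pos: [0.6147, 0.0721, 0.3967]
tool_rot: [-0.043, -0.004, 0.999, 0.002]
contact_force: [-1.2, 0.3, -0.5]
gripper_width: 0.001
```

Run:
```python
from plan import *
print(s['time'],p,s['contact_force'])
for n_ in('side','wrist','top'): cv2.imwrite(f'pics/{n_}11.png',manip.grab_frame(n_))
a=cv2.imread('pics/side11.png');cv2.imwrite('pics/side11c.png',cv2.resize(a[80:200,220:430],None,fx=3.8,fy=3.8,interpolation=2))
T=manip.get_calibration('top');S=manip.get_calibration('side');W=manip.get_calibration('wrist')
o=np.array([.612,.0818,0]);Cz=Ro.from_euler('z',.055);h=gap+.05*n+.033*u
for th in (0,.1,.2):
  d=-u*np.cos(th)+n*np.sin(th)
  X=[o+Cz.apply(h+.1*d+np.array([x,0,0])) for x in(-.044,.044)]
  print(th,proj(S,X).ravel(),proj(T,X).ravel(),proj(W,X).ravel())
```

```text
16.15 [0.6147 0.0721 0.3967] [-1.1985  0.2702 -0.4678]
0 [346.8494 182.2742 384.7009 171.6026] [323.6422 178.4817 322.1618 141.1866] [261.6194 151.1454 267.6924 219.5873]
0.1 [347.9568 180.7439 386.2002 169.9895] [325.5826 177.5162 324.0615 139.9586] [256.4912 151.7953 262.9424 221.6695]
0.2 [348.9193 178.7406 387.5546 167.9158] [327.1417 176.5118 325.5846 138.6758] [251.8167 152.4594 258.6491 223.9041]
```

View pics/side11c.png

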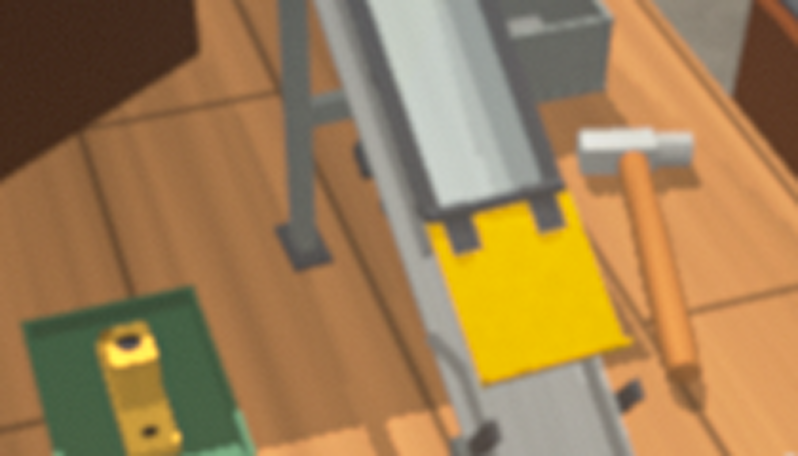

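View pics/wrist11.png

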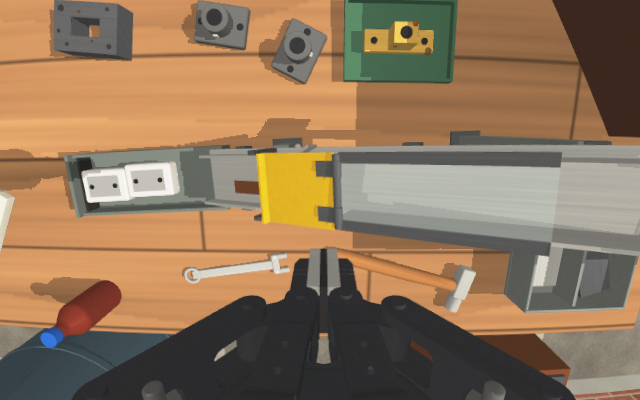

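View pics/side11.png

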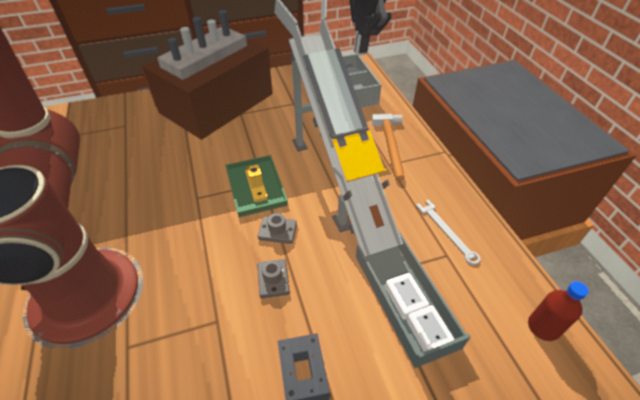

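>>> send_rows:
  steps:
    - [0,0,0,0,0,0]
    - [0,0,0,0,0,0]
    - [0,0,0,0,0,0]
    - [0,0,0,0,0,0]

```text
time: 16.8
tool_pos: [0.6147, 0.0722, 0.3968]
tool_rot: [-0.043, -0.004, 0.999, 0.002]
contact_force: [0.5, 0.1, -0.3]
gripper_width: -0.002
```

Run:
```python
from plan import *
for n_ in('side','wrist','top'): cv2.imwrite(f'pics/{n_}12.png',manip.grab_frame(n_))
for n_ in('side','wrist','top'): print(n_,np.abs(cv2.imread(f'pics/{n_}12.png').astype(int)-cv2.imread(f'pics/{n_}11.png')).max(2).__gt__(25).sum())
a=cv2.imread('pics/top12.png');cv2.imwrite('pics/top12c.png',cv2.resize(a[120:300,200:470],None,fx=2.9,fy=2.9,interpolation=2))
a=cv2.imread('pics/wrist12.png');cv2.imwrite('pics/wrist12c.png',cv2.resize(a[130:250,180:360],None,fx=4.4,fy=4.4,interpolation=2))
T=manip.get_calibration('top');S=manip.get_calibration('side');W=manip.get_calibration('wrist')
o=np.array([.612,.0818,0]);Cz=Ro.from_euler('z',.055)
for uu in(-.059,-.092):
  X=[o+Cz.apply(gap+.046*n+uu*u+np.array([x,0,0])) for x in(-.042,.042)]
  print(uu,[proj(c,X).ravel() for c in(S,T,W)])
X=[o+Cz.apply(gap+.05*n+.033*u+np.array([x,0,0])) for x in(-.044,.044)]
print('hinge',[proj(c,X).ravel() for c in(S,T,W)])
```

```text
side 0
wrist 3
top 0
-0.059 [array([346.0252, 179.0047, 381.977 , 168.9437]), array([319.6625, 177.736 , 318.3061, 142.1211]), array([268.8512, 152.428 , 274.3456, 217.9014])]
-0.092 [array([351.1349, 193.6695, 387.2118, 183.2266]), array([332.3162, 178.8136, 330.7971, 143.6558]), array([248.9802, 152.737 , 255.088 , 215.5657])]
hinge [array([331.6607, 138.6396, 369.121 , 129.1394]), array([283.2931, 175.0782, 282.3971, 136.2859]), array([332.8923, 150.0033, 336.0307, 228.1582])]
```

View pics/wrist12c.png

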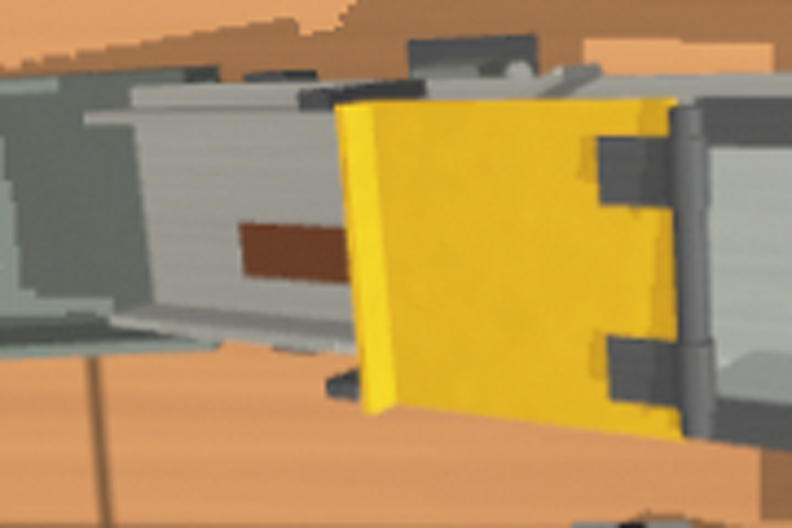

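View pics/top12c.png

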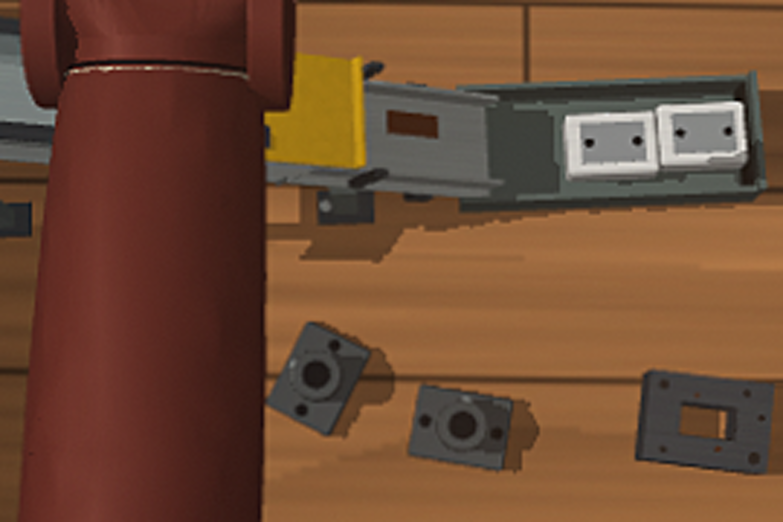

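```bash
python3 - <<'E'
from plan import *
T=manip.get_calibration('top');S=manip.get_calibration('side');W=manip.get_calibration('wrist')
o=np.array([.612,.0818,0]);Cz=Ro.from_euler('z',.055);h=gap+.05*n+.033*u
for th in(0,.1,.15):
  a=-u*np.cos(th)+n*np.sin(th);b=n*np.cos(th)+u*np.sin(th)
  for l,(e,f) in dict(edge_bot=(.1,-.002),liptop=(.1,.012),lipfoot_in=(.096,.002)).items():
    print(th,l,[proj(c,[o+Cz.apply(h+e*a+f*b+np.array([x,0,0])) for x in(-.044,.044)]).ravel() for c in(S,W)])
E
python3 - <<'E'
import cv2
a=cv2.imread('pics/side12.png');cv2.imwrite('pics/side12c.png',cv2.resize(a[120:200,310:410],None,fx=7.5,fy=7.5,interpolation=2))
E
```

```text
0 edge_bot [array([346.615 , 182.5322, 384.3886, 171.8783]), array([262.6823, 151.0169, 268.6807, 219.1869])]
0 liptop [array([348.2781, 180.7013, 386.6041, 169.9225]), array([255.0521, 151.9361, 261.5956, 222.0512])]
0 lipfoot_in [array([346.4638, 180.2325, 384.3775, 169.5918]), array([263.0406, 151.2284, 269.1054, 220.2959])]
0.1 edge_bot [array([347.7498, 181.0966, 385.9148, 170.3576]), array([257.4696, 151.6636, 263.8453, 221.2384])]
0.1 liptop [array([349.2188, 178.5944, 387.9393, 167.7471]), array([250.4315, 152.6074, 257.3598, 224.3287])]
0.1 lipfoot_in [array([347.4913, 178.6514, 385.7812, 167.9346]), array([258.2357, 151.8564, 264.6626, 222.3407])]
0.15 edge_bot [array([348.265 , 180.201 , 386.6263, 169.4238]), array([255.0248, 151.9929, 261.5907, 222.322 ])]
0.15 liptop [array([349.6284, 177.3647, 388.5444, 166.4884]), array([248.3172, 152.9468, 255.438 , 225.5231])]
0.15 lipfoot_in [array([347.9523, 177.6914, 386.4301, 166.9409]), array([256.0032, 152.175 , 262.6117, 223.4171])]
```

View pics/side12c.png

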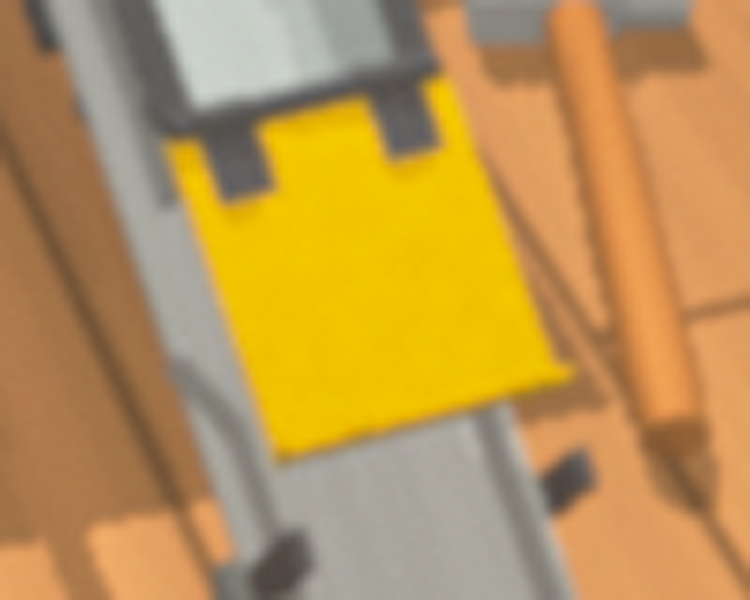

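Run:
```python
from plan import *
S=manip.get_calibration('side');W=manip.get_calibration('wrist')
# hub hole / base holes expected if standing at place
print([proj(c,[[.404,.191,.061],[.404,.191-.0406,.017],[.404,.191+.0406,.017]]).ravel() for c in(S,W)])
T=manip.get_calibration('top')
o=np.array([.612,.0818,0]);Cz=Ro.from_euler('z',.055)
for px in((200+611/2.9,120+143/2.9),(200+705/2.9,120+132/2.9)): print('cover in chute',Cz.inv().apply(onz(T,px,.036)-o))
a=cv2.imread('pics/side12.png');cv2.imwrite('pics/sp.png',cv2.resize(a[150:220,215:300],None,fx=7,fy=7,interpolation=2))
```

```text
[array([253.6256, 170.2074, 259.0711, 193.6706, 252.4443, 172.0092]), array([406.0948,  30.7022, 373.2415,  38.7405, 424.3247,  40.0188])]
cover in chute [-0.0026 -0.3008  0.036 ]
cover in chute [ 0.0038 -0.3835  0.036 ]
```

View pics/sp.png

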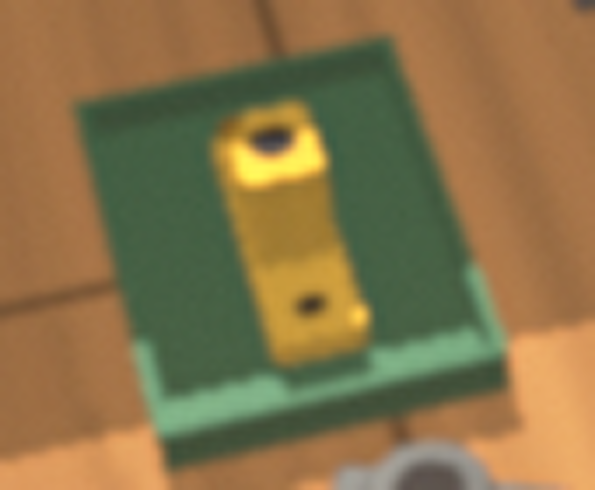

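```bash
python3 -c "
from plant import manip
print(manip.job_done())"
```

```text
the job is handed in; nothing more can be done
None
```

I lifted the spacer out of the chute and stood it on its base in the green tray. The covers ran down into the grey tray, and the flap is shut. I handed the job in shortly after 16.8 s of the 54 s allowed; no verdict was reported.

What the last checks showed:

- **Spacer:** The hub's hole and the base hole visible in the side view fall within about 0.3 px of where they should be for it standing upright at (0.404, 0.191), near the tray's middle. It touched down at about 18 N, against the 80 N limit, and the force fell to zero on release.
- **Covers:** Their centres came out at chute y of about -0.30 and -0.38, assuming they lie flat on the tray floor. Both are past the -0.235 line.
- **Flap:** It reads about 0 rad in the side and wrist views, and two sets of pictures showed nothing moving. A first side-view reading looked closer to 0.1 rad, because I had missed that the lip stands upward. With the lip accounted for, the readings agree.
- **Other parts:** The die block and both holders look unmoved in the pictures; I did not measure them. The gripper was clear of everything at hand-in.
- **Disagreement:** The wrist camera put the spacer about 5 mm lower than its resting height, more than the stated 2 mm calibration. I used the resting height, and the grasp worked.

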